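# Set the iris lever of a lab light base to the red mark and switch the lamp on

### The arm

A 6-joint arm with a two-finger parallel gripper is mounted at the origin on the work surface. World frame = base frame: x ahead of the robot, y to its left, z up, the work surface at z = 0. Lengths are in m, angles in rad, forces in N, time in s.
With the tool pointing down it reaches from about 0.325 to 1 m from the base axis. Payload 5.1 kg.
Tool frame: the origin (TCP) lies midway between the tips of the shut fingers; the grasp point (between the pads) lies ctrl.pinch_z behind it (ctrl.pinch_z is the distance from the TCP to the grasp point, in m); x points along the fingers, z is the direction in which the jaws open and shut, and the axes are right-handed (so a half turn about x gives the same grasp; the last joint's range is limited). The gripper opens to 85 mm and grips with 20 to 120 N. Pads are 22 mm wide; open, the fingers measure 114 mm over their backs; the gripper's body (76 mm by 85 mm) begins 54 mm behind the grasp point. The pads swing forward as they close: fully open they stand 13 mm farther back than shut.
Start: joints at [1.235, 0.124, 1.65, -0, 1.367, -0.083], TCP at [0.163, 0.629, 0.231] pointing down, gripper open.
Joint ranges: [-2.61, 2.61], [-1.02, 2.33], [0.03, 2.71], [-1.35, 4.49], [0.32, 2.68], [-2.91, 2.91]. Speed limits (rad/s): [2.57, 2.57, 3.14, 3.14, 3.14, 3.14].

### API

Orientations are given as a rotation vector (axis times angle).
In Python, from station import readout, get_image, calibration, workorder, ctrl gives the robot as it stands.
- The arm moves only by the tool jog_arm, never from a script. Its argument "moves" is one flat list of numbers, 4 for each row, row after row: the shift along the tool's x, y, z in m, then the turn about the tool's x in rad. A call has 1 to 20 rows; each row is the pose to reach, as a shift and turn from the pose commanded when the call began, along the tool's axes at that moment; what a row does not reach only later rows make up. A row lasts 1/12 s, in which the tool goes at most 41.7 mm and 7.16 degrees, less where a joint would pass 70% of its speed; a pose out of reach is approached as far as the arm can. A call with a gripper value outside its range is refused whole. "fingers" is the closure, from 0 (fully open) to 1 (shut), set as the call begins (left out, the last holds). The fingers move at their own pace and stop on an object; the grip force is fixed at half the most. Time passes only in rows, so rows that repeat a pose let the fingers close. It gives the time, the measured TCP pose, the force and the opening at its end, in the units of the state.
- readout.get_state(): the state, without advancing time (a new reading comes with each control period).
- get_image(name): name is "scene" or "side" or "wrist"; returns (picture, depth): 400x640x3 uint8, blue, green, red; 400x640 float32, m along the optical axis (not along the pixel's ray), 0 where there is no reading.
- calibration(name): a dict with "intrinsics" (3x3 intrinsics, pixels), "extrinsics" (4x4, takes a point from world to camera coordinates); the wrist camera has in their place "T_tool_cam" (4x4, takes a point from camera to tool coordinates, whose origin is the TCP and whose axes are the tool frame's). Camera axes: x right, y up, looking along -z (the intrinsics and any distortion apply to the point x, -y, -z); pixel columns grow to the right and rows downward; lengths in m; the calibration is good to about 2 mm. A picture is of the moment at which its call begins: read the wrist's pose just before it. calibration takes no time and is no camera call.
- workorder.close_job(): hands the job in, once; it reports no verdict.
The state is a dict: "time_s": time; "joint_pos": joint angles; "qd": joint speeds; "joint_efforts": joint torques, N m; "tool_pos": TCP position; "tcp_rot": TCP orientation; "force": force on the tool from outside, world axes, zero at the start; "wrist_torque": the same for the moment, N m; "width": finger opening in m.
Only numpy, scipy, OpenCV 4.12 (cv2) and the standard library are available. Lean on these libraries where they do the work, as an engineer would, in place of code of your own. Each camera call takes 0.05 s, during which the arm holds its last target. There are 200 camera calls.

### The job

On the round white light base, gently push the iris ring's orange lever around, by its upright post, until its pointer points at the middle of the red mark on the scale (not the blue one), and let go of it. Then press the green lamp button all the way down and let it come back up. Only push with the fingertips: the culture dish stays where it is on the light window, and nothing else on the bench is lifted or moved.

Things in the scene. Friction and masses are not known exactly. Their poses are not given: they have to be found in the camera images.
- light_base: Fixed round white light base, 270 mm across, 60 mm high; origin at the centre of its underside, which is the ring's vertical axis (z up). Flat top at 60 mm with a black-ticked aluminium scale; a white window 94 mm across in the middle stands 8 mm above the top. Its x and y axes matter only as the directions that ring joint values 0 and 1.57 point to.
- ring (a joint): Angle (rad) of the black iris ring (outer radius 75 mm, top 74 mm above the bench) about the base's vertical axis: 0 when the lever points along the light base's +x, growing anticlockwise seen from above; hard stops at -0.4 and 1.97. It turns with steady friction, about 1.5 to 2 N of push at the post (a little more when pushed faster), and stays where it is left, with no spring. More than 20 N on it counts as rough.
- post_top (a point): Centre of the top of the lever's upright post: round, 12 mm diameter (13 mm black cap), 90 mm from the ring's axis. Its top is 110 mm above the bench; the orange lever arm it stands on (14 mm wide, from the ring out to 104 mm) has its top at 71 mm. The post is steel with a black cap.
- pointer_tip (a point): Tip of the lever's orange pointer nose, 108 mm from the ring's axis, 69 mm above the bench, on the line from the axis through the post; a white line runs along the lever. Its x axis points radially outward, y is tangential (anticlockwise), z up.
- red_mark: Red flat disc, 16 mm across and 3 mm thick, fixed on the scale about 117 to 120 mm from the ring's axis; origin at the centre of its underside, 60 mm above the bench. The pointer passes inside it without touching. Red and blue may stand either way round, so the lever may have to go either way.
- blue_mark: Blue flat disc of the same size and kind, fixed at the other end of the scale: not the one to use.
- lamp_button (a joint): Travel of the green lamp button, downward (m): 0 up, 0.006 fully down. It springs back; about 4 N holds it fully down.
- lamp_button_top (a point): Centre of the top face of the green lamp button (36 mm across), in a small fixed grey housing that stands on the bench to the left or right of the light base.
- dish: Loose clear culture dish with lid, 60 mm across, 16 mm high, of amber agar, on the light window (underside 68 mm above the bench): leave. Origin at the centre of its underside, as for all below.
- jar: Loose amber jar with orange lid, 52 mm diameter, 75 mm high: leave.
- bottle: Loose clear bottle with blue cap, 72 mm diameter, 170 mm high: leave.
- beaker: Loose glass beaker, 68 mm diameter, 85 mm high: leave.
- tip_box: Loose purple pipette-tip box, 120 (x) by 85 by 58 mm high: leave.
- tube_rack: Loose grey rack of capped tubes, 200 (x) by 70 by 84 mm high: leave.
- pipette: Loose pipette lying along its x axis, about 290 mm long, 26 mm wide, 22 mm high: leave.
Mind the look-alikes: they are no part of the job. Leave any pink look-alike of the part that bears lamp_button alone. What is shaped like the dish but purple is not meant.

How it is judged:
By the outcome, as a careful person would: the job done as asked, in the order asked, and still so for the second after the job is handed in, with the robot touching nothing.
It also fails if it takes over 67 s, if anything falls off the work surface, if the arm or the gripper's body presses on something with over 40 N, if the wrist force passes 120 N, or if a joint passes its speed limit or range.

## Working session

There is one attempt and no reset: what is moved stays moved. The work goes in short steps, Python scripts to look and compute and a tool call to move; the robot and the scene stay as the last step left them, time stands still between calls to the robot, and variables do not carry over. Pictures are saved under pics/ and viewed, about 8 in all and at most 12, crops included, and the job is handed in when it is done.

Besides the shell and the picture viewer there is one more tool, called after "Call:" as name(argument=value, ...) on one line, values as JSON. jog_arm: Moves the arm, as the interface text tells. Its arguments: {"type":"object","properties":{"moves":{"type":"array"},"fingers":{"type":"number"}},"required":["moves"]}

```bash
mkdir -p pics; cat > h.py <<'E'
import numpy as np, cv2
from scipy.spatial.transform import Rotation as R
from station import readout, get_image, calibration, workorder, ctrl
def cam(name,st=None):
    c=calibration(name); K=np.array(c["intrinsics"])
    if "extrinsics" in c: T=np.linalg.inv(np.array(c["extrinsics"]))
    else:
        W=np.eye(4); W[:3,:3]=R.from_rotvec(st["tcp_rot"]).as_matrix(); W[:3,3]=st["tool_pos"]
        T=W@np.array(c["T_tool_cam"])
    return K,T,c
def ray(K,T,uv,z):
    uv=np.atleast_2d(uv).astype(float)
    d=np.c_[(uv[:,0]-K[0,2])/K[0,0],-(uv[:,1]-K[1,2])/K[1,1],-np.ones(len(uv))]@T[:3,:3].T
    return T[:3,3]+d*((z-T[2,3])/d[:,2])[:,None]
def proj(K,T,P):
    p=(np.atleast_2d(P)-T[:3,3])@T[:3,:3]
    return np.c_[K[0,2]+K[0,0]*p[:,0]/-p[:,2],K[1,2]+K[1,1]*p[:,1]/p[:,2]]
E
python3 - <<'E'
from h import *
s=readout.get_state(); print(s, ctrl.pinch_z)
print(R.from_rotvec(s["tcp_rot"]).as_matrix().round(3))
for n in("scene","side"):
    im,d=get_image(n); cv2.imwrite(f"pics/{n}0.png",im); np.save(f"pics/{n}0.npy",d); print(calibration(n))
print(calibration("wrist"))
E
```

```text
{'time_s': 0.0, 'joint_pos': array([ 1.23538635e+00,  1.24505500e-01,  1.65169577e+00, -1.07903821e-05,
        1.36749304e+00, -8.25900380e-02]), 'qd': array([-6.48663543e-04, -2.00022435e-03, -1.94482677e-04, -4.76830672e-04,
        9.05122245e-05, -4.69716522e-04]), 'joint_efforts': array([ 3.13368282e-04, -4.23596478e+01, -3.65467000e+01, -2.57424597e-05,
        6.57636352e-03,  2.82367473e-06]), 'tool_pos': array([0.16240821, 0.62874432, 0.23003989]), 'tcp_rot': array([-1.02219173,  1.32005305,  1.02026661]), 'force': array([-0.56710139, -0.00745895, -0.75875312]), 'wrist_torque': array([-0.01170261, -0.00735488,  0.02995721]), 'width': 0.0854641499991418} 0.0187
[[-0.001 -0.968  0.25 ]
 [-0.002  0.25   0.968]
 [-1.     0.    -0.002]]
{'intrinsics': array([[443.34348286,   0.        , 323.51869892],
       [  0.        , 443.34348286, 190.36143146],
       [  0.        ,   0.        ,   1.        ]]), 'extrinsics': array([[-0.22763897,  0.97368362,  0.01098681,  0.11583066],
       [-0.80707625, -0.19497631,  0.55732591,  0.43851598],
       [ 0.54480128,  0.1180019 ,  0.83022
[... 337 characters left out ...]
.3099115 , -0.57232074,  0.75921264, -0.24087399],
       [-0.35952665,  0.6686902 ,  0.650841  , -0.91981296],
       [ 0.        ,  0.        ,  0.        ,  1.        ]])}
{'intrinsics': array([[300.3483674 ,   0.        , 318.15616852],
       [  0.        , 300.3483674 , 197.28849545],
       [  0.        ,   0.        ,   1.        ]]), 'T_tool_cam': array([[ 1.07202685e-04,  2.99003937e-01, -9.54251871e-01,
        -1.43452791e-01],
       [-6.38614628e-04,  9.54251703e-01,  2.99003812e-01,
         7.60808782e-02],
       [ 9.99999790e-01,  5.77345192e-04,  2.93246633e-04,
        -5.23990746e-04],
       [ 0.00000000e+00,  0.00000000e+00,  0.00000000e+00,
         1.00000000e+00]])}
```

View pics/scene0.png

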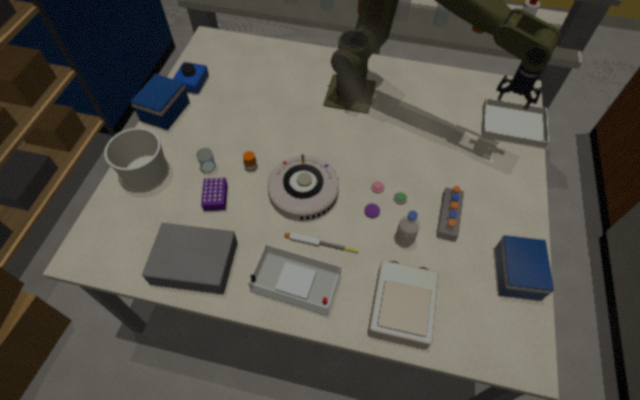

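View pics/side0.png

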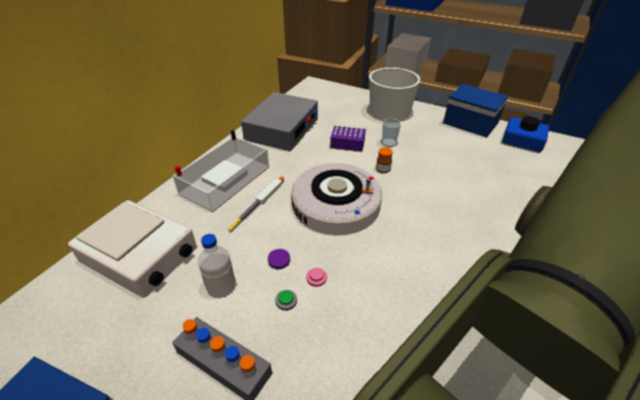

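The scene view shows the base at (303,183), the lever and post at (303,160), red at (285,162), blue at (326,166), the green button at (400,197) and the pink look-alike at (377,187). In the side view red is at (371,178), blue at (357,212) and green at (286,298). Next I'll get rough positions.

```bash
python3 - <<'E'
from h import *
rois={"scene":dict(base=(255,145,350,225),btn=(390,188,410,206)),"side":dict(base=(285,155,390,240),btn=(270,285,300,312))}
def cents(m,off):
    n,l,s,c=cv2.connectedComponentsWithStats(m.astype(np.uint8)); return [(c[i]+off,s[i,4]) for i in range(1,n) if s[i,4]>=3]
for n in rois:
    im=cv2.imread(f"pics/{n}0.png"); K,T,_=cam(n)
    hsv=cv2.cvtColor(im,cv2.COLOR_BGR2HSV)
    for k,(a,b,c,d) in rois[n].items():
        h,s,v=[hsv[b:d,a:c,i].astype(int) for i in range(3)]
        ms=dict(red=((h<5)|(h>172))&(s>130)&(v>60),orange=(h>=5)&(h<16)&(s>140)&(v>60),blue=(h>105)&(h<130)&(s>110)&(v>60),green=(h>45)&(h<85)&(s>100),black=(v<45)) 
        for m in ms:
            for ce,ar in cents(ms[m],np.array([a,b])):
                print(n,k,m,ce.round(1),ar,ray(K,T,ce,{"black":.074,"green":.03}.get(m,.063))[0].round(4))
    a,b,c,d=rois[n]["base"]; cv2.imwrite(f"pics/{n}_crop.png",cv2.resize(im[b:d,a:c],None,fx=5,fy=5,interpolation=cv2.INTER_CUBIC))
a=cv2.imread("pics/scene_crop.png");b=cv2.imread("pics/side_crop.png")
h=min(a.shape[0],b.shape[0]);p=np.hstack([a[:h],b[:h]]);cv2.imwrite("pics/crops.png",cv2.resize(p,(800,int(h*800/p.shape[1]))))
E
```

```text
scene base red [284.5 162.5] 4 [ 0.4924 -0.1586  0.063 ]
scene base black [302.  182.2] 443 [ 0.5731 -0.0675  0.074 ]
scene base black [328.3 208.3] 3 [0.6611 0.0524 0.074 ]
scene base black [323.4 211.8] 5 [0.6792 0.0386 0.074 ]
scene base black [318.5 214.5] 4 [0.6941 0.0243 0.074 ]
scene base black [307.  217.3] 7 [ 0.7146 -0.0123  0.074 ]
scene base black [313.1 216.1] 8 [0.705  0.0075 0.074 ]
scene base black [301.4 217.8] 5 [ 0.7212 -0.0309  0.074 ]
scene btn green [400.3 196.3] 24 [0.5198 0.2982 0.03  ]
side base red [370.5 177.8] 10 [ 0.4892 -0.1595  0.063 ]
side base orange [383.8 159.3] 110 [ 0.4885 -0.2701  0.063 ]
side base orange [366.2 190.5] 32 [ 0.4772 -0.0979  0.063 ]
side base blue [356.7 211.7] 15 [ 0.465  -0.0015  0.063 ]
side base black [336.4 187.7] 714 [ 0.554  -0.0559  0.074 ]
side base black [298. 214.] 27 [0.5956 0.0925 0.074 ]
side base black [304.9 219.6] 15 [0.5686 0.1023 0.074 ]
side btn green [285.6 296.9] 160 [0.5048 0.3049 0.03  ]
```

View pics/crops.png

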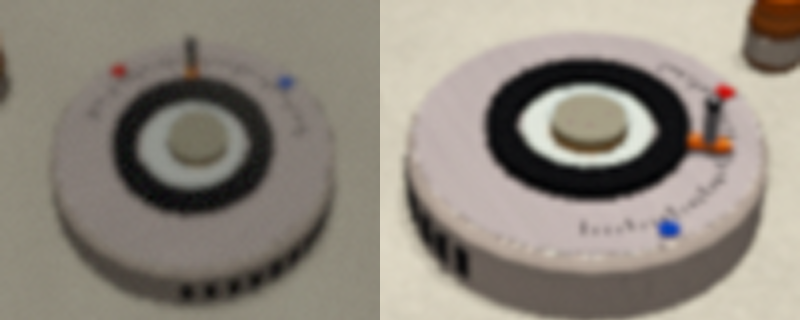

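The crops show the lever between the marks, with red at the clockwise-in-image end on the jar side. I'll shut the fingers and bring the wrist camera over the base.

Call:
jog_arm(moves=[0.06,-0.5575,-0.5675,0,0.06,-0.5575,-0.5675,0,0.06,-0.5575,-0.5675,0,0.06,-0.5575,-0.5675,0,0.06,-0.5575,-0.5675,0,0.06,-0.5575,-0.5675,0,0.06,-0.5575,-0.5675,0,0.06,-0.5575,-0.5675,0,0.06,-0.5575,-0.5675,0,0.06,-0.5575,-0.5675,0,0.06,-0.5575,-0.5675,0,0.06,-0.5575,-0.5675,0,0.06,-0.5575,-0.5675,0,0.06,-0.5575,-0.5675,0,0.06,-0.5575,-0.5675,0,0.06,-0.5575,-0.5675,0,0.06,-0.5575,-0.5675,0,0.06,-0.5575,-0.5675,0,0.06,-0.5575,-0.5675,0,0.06,-0.5575,-0.5675,0], fingers=1)

```text
time_s: 1.77
tool_pos: [0.5621, -0.0646, 0.1703]
tcp_rot: [-1.019, 1.321, 1.017]
force: [-0.1, 0.3, 0.7]
width: -0.0001
```

```bash
cat > snap.py <<'E'
import sys,pickle
from h import *
n=sys.argv[1]; s=readout.get_state(); im,d=get_image("wrist"); cv2.imwrite(f"pics/{n}.png",im); pickle.dump((s,d),open(f"pics/{n}.pkl","wb"))
print(s["time_s"],s["tool_pos"],s["force"],s["width"],np.abs(s["qd"]).max())
E
python3 snap.py w1
```

```text
1.7667 [ 0.56206649 -0.06460978  0.17034144] [-0.09366408  0.28283362  0.65729007] -0.00013576104088495436 0.056170115143405565
```

View pics/w1.png

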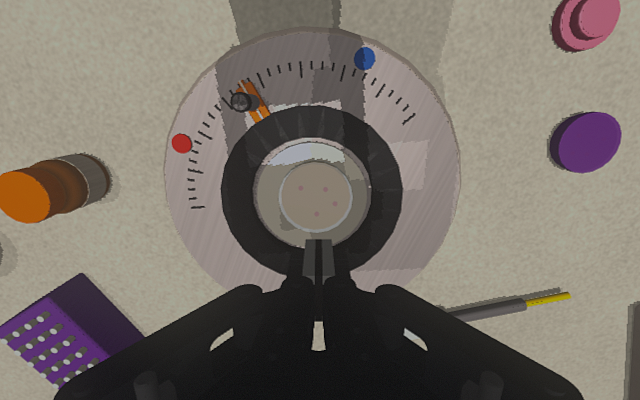

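The wrist view shows red at (181,143), blue at (364,58), the post cap at (240,102), the lever nose near (245,87) and the ring outline centred near (312,190). Next I'll compute exact geometry.

```bash
cat > geo.py <<'E'
import sys,pickle
from h import *
from scipy.optimize import least_squares
n=sys.argv[1]; s,d=pickle.load(open(f"pics/{n}.pkl","rb")); im=cv2.imread(f"pics/{n}.png"); K,T,_=cam("wrist",s)
hsv=cv2.cvtColor(im,cv2.COLOR_BGR2HSV); h,S,v=[hsv[...,i].astype(int) for i in range(3)]
yy,xx=np.mgrid[:400,:640]; P0=ray(K,T,np.c_[xx.ravel(),yy.ravel()],.066)[:,:2].reshape(400,640,2)
c0=np.array([.565,-.062]); rr=np.hypot(*(P0-c0).transpose(2,0,1)); near=rr<.135
def big(m):
    k,l,st,c=cv2.connectedComponentsWithStats(m.astype(np.uint8)); i=1+st[1:,4].argmax(); return l==i
red=big(near&((h<6)|(h>170))&(S>140)); blu=big(near&(h>100)&(h<130)&(S>120))
uv=lambda m:np.array([xx[m].mean(),yy[m].mean()])
pr=ray(K,T,uv(red),.063)[0,:2]; pb=ray(K,T,uv(blu),.063)[0,:2]
# centre: ring outer edge (dark, r=75, z=.074) radial scan on clear side
pts=[]
for a in np.arange(-180,180,3.):
    r=np.arange(.060,.092,.0004); u=np.array([np.cos(np.radians(a)),np.sin(np.radians(a))])
    q=proj(K,T,np.c_[c0+r[:,None]*u,np.full(len(r),.074)])
    if (q[:,0]<2).any() or (q[:,0]>637).any() or (q[:,1]<2).any() or (q[:,1]>240).any(): continue
    g=cv2.remap(v.astype(np.float32),q[:,0].astype(np.float32)[None],q[:,1].astype(np.float32)[None],1)[0]
    g=cv2.GaussianBlur(g[None],(9,1),0)[0]; gr=np.diff(g); i=gr.argmax()
    if gr[i]>2: pts.append(c0+r[i]*u)
pts=np.array(pts)
fit=least_squares(lambda p:np.hypot(*(pts-p[:2]).T)-p[2],[*c0,.075],loss="soft_l1",f_scale=.001).x
print("ring fit",fit,len(pts))
# two-mark centre
c2=least_squares(lambda c:[*(np.hypot(*(p-c))-.1185 for p in(pr,pb))],c0).x
print("red",pr,"blue",pb,"centre from marks",c2, "r from fit",np.hypot(*(pr-fit[:2])),np.hypot(*(pb-fit[:2])))
org=near&(h>=5)&(h<22)&(S>130)&(v>70)&(rr>.07)
org=big(org); Q=ray(K,T,np.c_[xx[org],yy[org]],.070)[:,:2]
for c in(fit[:2],c2):
    ang=lambda p:np.degrees(np.arctan2(p[...,1]-c[1],p[...,0]-c[0]))%360
    rq=np.hypot(*(Q-c).T); far=Q[rq>rq.max()-.004]
    print("c",c,"red",ang(pr),"blue",ang(pb),"nose",ang(far.mean(0)),rq.max(),"org all",ang(Q.mean(0)), org.sum())
cv2.imwrite(f"pics/{n}_z.png",cv2.resize(im[int(uv(org)[1])-50:int(uv(org)[1])+50,int(uv(org)[0])-90:int(uv(org)[0])+70],None,fx=5,fy=5,interpolation=cv2.INTER_CUBIC)); print("crop origin",uv(org).astype(int)-[90,50])
E
python3 geo.py w1
```

```text
ring fit [ 0.56135568 -0.07114239  0.07566034] 75
red [ 0.48975793 -0.16385376] blue [ 0.46552728 -0.00360458] centre from marks [ 0.56313192 -0.07080266] r from fit 0.11713938696233486 0.11723667866062362
c [ 0.56135568 -0.07114239] red 232.32234385422566 blue 144.82463711196456 nose 194.10133251626218 0.10763574266124179 org all 192.59257987168792 259
c [ 0.56313192 -0.07080266] red 231.74300192843987 blue 145.45367123601525 nose 194.04612318662979 0.10944040245460146 org all 192.5580797388608 259
crop origin [166  48]
```

View pics/w1_z.png

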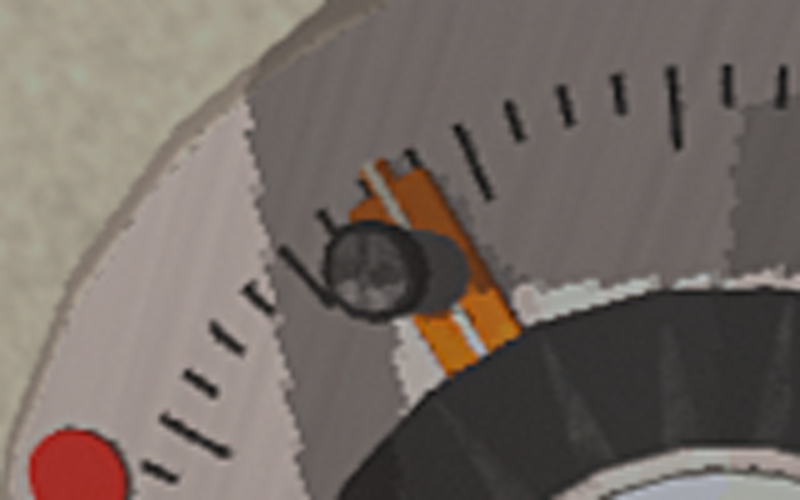

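The zoom shows the post cap at about (241,102) and the white line's tip at about (240.5,81). I'll compute the post position and pushing path from these.

```bash
python3 - <<'E'
from h import *
import pickle
s,d=pickle.load(open("pics/w1.pkl","rb"));K,T,_=cam("wrist",s)
c=np.array([.562,-.071])
for n,uv,z in(("post",(241,102.4),.110),("tip",(240.5,81.5),.069)):
    p=ray(K,T,uv,z)[0,:2]; e=p-c; print(n,p,np.hypot(*e),np.degrees(np.arctan2(e[1],e[0]))%360)
Rm=R.from_rotvec(s["tcp_rot"]).as_matrix()
n=np.array([np.cos(np.radians(303)),np.sin(np.radians(303))])
P=lambda a:c+.09*np.array([np.cos(np.radians(a)),np.sin(np.radians(a))])
st=P(194)-.037*n
print("start",st,"shift A",Rm.T@(np.r_[st,.17]-s["tool_pos"]), "j6",s["joint_pos"][5])
E
```

```text
post [ 0.47512527 -0.09402261] 0.08987357185957341 194.842724648066
tip [ 0.45796489 -0.09914749] 0.10777562577901674 195.13934621216444
start [ 0.45452174 -0.06174216] shift A [ 0.00036721  0.104728   -0.02461961] j6 -1.5211563618587798
```

Call:
jog_arm(moves=[0,0.105,-0.025,0.742,0,0.105,-0.025,0.742,0,0.105,-0.025,0.742,0,0.105,-0.025,0.742,0,0.105,-0.025,0.742,0,0.105,-0.025,0.742,0,0.105,-0.025,0.742,0,0.105,-0.025,0.742,0.03,0.105,-0.025,0.742,0.06,0.105,-0.025,0.742,0.085,0.105,-0.025,0.742,0.085,0.105,-0.025,0.742])

```text
time_s: 2.82
tool_pos: [0.4481, -0.056, 0.0807]
tcp_rot: [-0.45, 1.532, 0.459]
force: [-1.1, -0.1, -1.1]
width: 0.0
```

```bash
python3 - <<'E'
from h import *
s=readout.get_state(); print(s["time_s"],s["tool_pos"],s["force"]); Rm=R.from_rotvec(s["tcp_rot"]).as_matrix(); print(Rm.round(3))
c=np.array([.562,-.071]); n=-Rm[:2,1]
for a in(195,200,205,210,215,220,225,228,230,232):
    p=c+.09*np.array([np.cos(np.radians(a)),np.sin(np.radians(a))])-.017*n
    print(a,(Rm.T@(np.r_[p,.085]-s["tool_pos"])).round(4))
E
```

```text
2.8167 [ 0.44808316 -0.0560028   0.08066093] [-1.06294741 -0.14860153 -1.13144787]
[[-0.011 -0.547  0.837]
 [ 0.003  0.837  0.547]
 [-1.     0.008 -0.007]]
195 [-0.0046 -0.0298  0.0016]
200 [-0.0046 -0.0373 -0.0005]
205 [-0.0047 -0.0451 -0.002 ]
210 [-0.0048 -0.0529 -0.0028]
215 [-0.0048 -0.0607 -0.0028]
220 [-0.0049 -0.0685 -0.0023]
225 [-0.005  -0.0763 -0.001 ]
228 [-0.005  -0.0809  0.0001]
230 [-0.005  -0.0839  0.001 ]
232 [-0.0051 -0.0869  0.0019]
```

Call:
jog_arm(moves=[-0.004,-0.008,0.001,0,-0.004,-0.016,0.001,0,-0.004,-0.023,0.001,0,-0.004,-0.027,0.001,0,-0.004,-0.031,0.001,0,-0.004,-0.035,0,0,-0.004,-0.039,-0.001,0,-0.004,-0.043,-0.0015,0,-0.004,-0.047,-0.002,0,-0.004,-0.051,-0.003,0,-0.004,-0.055,-0.003,0,-0.004,-0.059,-0.003,0,-0.004,-0.063,-0.003,0,-0.004,-0.067,-0.0025,0,-0.004,-0.07,-0.002,0,-0.004,-0.072,-0.002,0,-0.004,-0.073,-0.002,0,-0.004,-0.073,-0.002,0])

```text
time_s: 4.32
tool_pos: [0.4908, -0.12, 0.0902]
tcp_rot: [-0.451, 1.523, 0.451]
force: [0.2, 0.3, -0.5]
width: 0.0001
```

```bash
python3 snap.py w2; sed -i 's/^org=big(org)/np.save("pics\/org.npy",org); org=big(org)/' geo.py; python3 geo.py w2
```

```text
4.3167 [ 0.49083573 -0.11999846  0.09019419] [ 0.1784837   0.33173393 -0.46978387] 0.00011869219577754737 0.007438156848421467
ring fit [ 0.55972442 -0.07135617  0.07577455] 48
red [ 0.48669232 -0.16333975] blue [ 0.46556974 -0.00355407] centre from marks [ 0.56226006 -0.07206123] r from fit 0.11745069102403544 0.11602684231829621
c [ 0.55972442 -0.07135617] red 231.55151849179992 blue 144.24181178618207 nose 359.50406609540033 0.13322385537611903 org all 359.596466706393 443
c [ 0.56226006 -0.07206123] red 230.37929030691203 blue 144.68161181677505 nose 359.82537344342 0.13071145488929095 org all 359.91722401255964 443
crop origin [514 277]
```

View pics/w2.png

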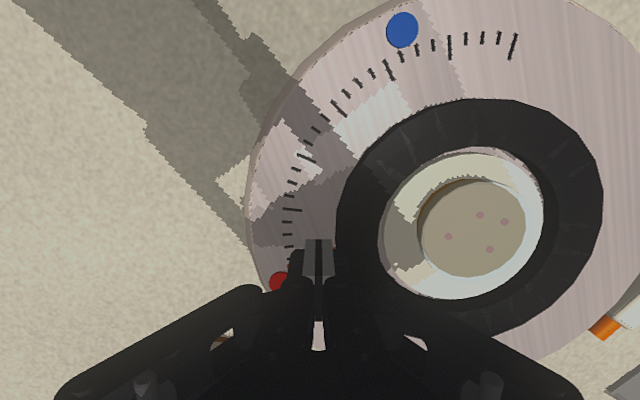

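The fingers hide the lever, with red at (280,283) and the cap at (297,260). I'll back off, lift, and move the camera past the lever.

Call:
jog_arm(moves=[0,0.02,0,0,-0.04,0.02,0,0,-0.075,0.015,0,0,-0.08,-0.02,0,0,-0.08,-0.06,0,0,-0.08,-0.1,0,0,-0.08,-0.115,0,0,-0.08,-0.115,0,0,-0.08,-0.115,0,0])

```text
time_s: 5.12
tool_pos: [0.5532, -0.2168, 0.17]
tcp_rot: [-0.45, 1.524, 0.451]
force: [-0.2, 0.4, -0.0]
width: -0.0004
```

```bash
python3 snap.py w3; sed -i 's/^org=near.*/org=near\&(h>=5)\&(h<22)\&(S>130)\&(v>70)\&(rr>.07)\&(rr<.115)/' geo.py; python3 geo.py w3
```

```text
5.1167 [ 0.55323713 -0.21676634  0.17001842] [-0.2298215   0.40023192 -0.04880209] -0.00041040016284701707 0.03611974250509025Traceback (most recent call last):
  File "geo.py", line 10, in <module>
    red=big(near&((h<6)|(h>170))&(S>140)); blu=big(near&(h>100)&(h<130)&(S>120))
                                               ~~~^^^^^^^^^^^^^^^^^^^^^^^^^^^^^^
  File "geo.py", line 9, in big
    k,l,st,c=cv2.connectedComponentsWithStats(m.astype(np.uint8)); i=1+st[1:,4].argmax(); return l==i
                                                                       ~~~~~~~~~~~~~~~^^
ValueError: attempt to get argmax of an empty sequence
```

View pics/w3.png

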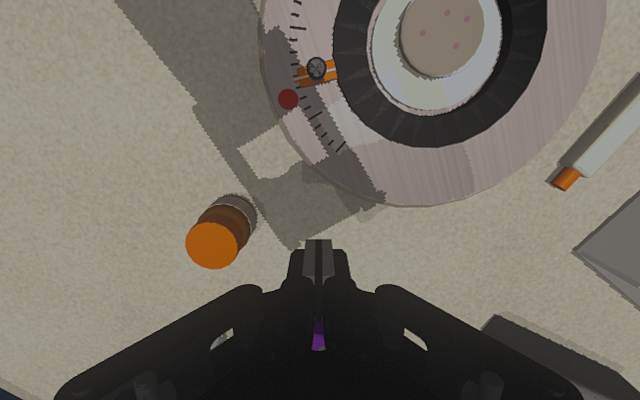

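The lever now sits just short of red: red at (288,99), cap at (316,68), nose near (298,73). I'll measure the remaining angle.

```bash
cat > geo2.py <<'E'
import re
src=open("geo.py").read()
src=src.replace("blu=big(near&(h>100)&(h<130)&(S>120))","").replace("pb=ray(K,T,uv(blu),.063)[0,:2]","").split("# two-mark")[0].replace("c0=np.array([.565,-.062])","c0=np.array([.562,-.071])")
exec(src)
org=big(near&(h>=5)&(h<22)&(S>120)&(v>50)&(rr>.07)&(rr<.115)); Q=ray(K,T,np.c_[xx[org],yy[org]],.070)[:,:2]
for c in (fit[:2],c0):
    ang=lambda p:np.degrees(np.arctan2(p[...,1]-c[1],p[...,0]-c[0]))%360
    rq=np.hypot(*(Q-c).T); A=ang(Q)
    print("red",ang(pr),np.hypot(*(pr-c)),"nose by radius:")
    for lo in np.arange(.078,.112,.004):
        k=(rq>=lo)&(rq<lo+.004)
        if k.sum(): print("  %.3f n=%d min %.1f max %.1f mid %.2f"%(lo,k.sum(),A[k].min(),A[k].max(),(A[k].min()+A[k].max())/2))
    i=np.argsort(-rq)[:6]; print("tip",rq.max(),A[i].mean())
x0,y0=uv(org).astype(int); x0=max(x0-80,0);y0=max(y0-50,0); cv2.imwrite(f"pics/{n}_z.png",cv2.resize(im[y0:y0+100,x0:x0+160],None,fx=5,fy=5,interpolation=cv2.INTER_CUBIC)); print("origin",x0,y0)
E
python3 geo2.py w3
```

```text
ring fit [ 0.56104442 -0.07085875  0.07594992] 71
red 232.39020491854865 0.11685116610420358 nose by radius:
  0.078 n=46 min 227.1 max 231.3 mid 229.21
  0.082 n=40 min 227.3 max 231.1 mid 229.21
  0.086 n=13 min 229.8 max 230.9 mid 230.35
  0.090 n=13 min 229.2 max 230.8 mid 230.01
  0.094 n=39 min 226.9 max 230.5 mid 228.69
  0.098 n=45 min 227.0 max 230.3 mid 228.66
  0.102 n=27 min 226.9 max 230.2 mid 228.56
  0.106 n=4 min 227.1 max 227.6 mid 227.32
tip 0.10764078055018572 227.2357363693582
red 231.97842620274574 0.11732547592340893 nose by radius:
  0.078 n=45 min 226.5 max 230.7 mid 228.65
  0.082 n=43 min 226.5 max 230.6 mid 228.55
  0.086 n=16 min 228.3 max 230.4 mid 229.36
  0.090 n=11 min 229.3 max 230.3 mid 229.77
  0.094 n=36 min 226.4 max 230.1 mid 228.28
  0.098 n=46 min 226.5 max 229.9 mid 228.19
  0.102 n=31 min 226.5 max 229.8 mid 228.13
  0.106 n=5 min 226.5 max 227.1 mid 226.81
tip 0.10819092160935526 226.80905198549056
origin 237 28
```

View pics/w3_z.png

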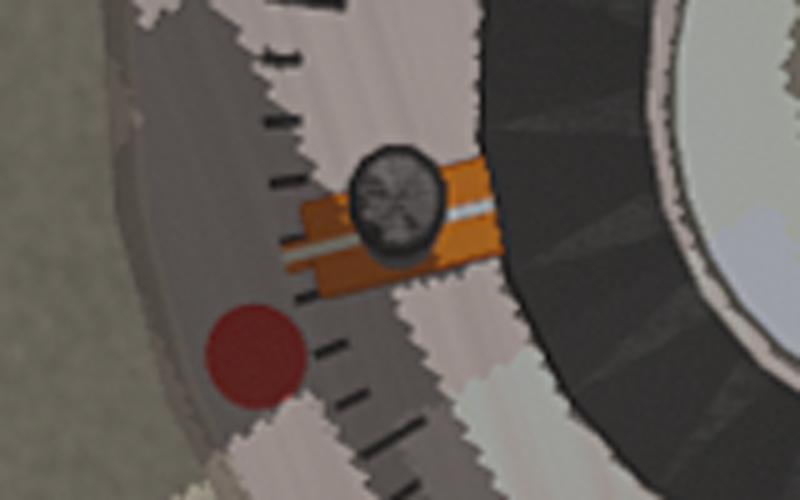

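```bash
cat > wl.py <<'E'
from h import *
import pickle,sys
n=sys.argv[1]; o=np.array(eval(sys.argv[2])); pts=eval(sys.argv[3])
s,d=pickle.load(open(f"pics/{n}.pkl","rb"));K,T,_=cam("wrist",s)
for c in ([.56104,-.07086],[.562,-.071]):
  for (p,z) in pts:
    q=ray(K,T,(np.array(p)+.5)/5-.5+o,z)[0,:2]-c; print(p,np.hypot(*q).round(4),np.degrees(np.arctan2(q[1],q[0]))%360)
E
python3 wl.py w3 237,28 "[((288,254),.069),((350,240),.071),((485,209),.071),((398,198),.11),((256,356),.063)]"
```

```text
(288, 254) 0.1071 226.11164077388938
(350, 240) 0.0974 226.3515496109116
(485, 209) 0.0767 226.73529582330883
(398, 198) 0.0897 226.40774523689453
(256, 356) 0.1169 232.45119600685922
(288, 254) 0.1076 225.69168539150792
(350, 240) 0.098 225.8887439910169
(485, 209) 0.0773 226.14606139942043
(398, 198) 0.0903 225.90517084579176
(256, 356) 0.1173 232.03786163215358
```

The lever is at 226.3° and red at 232.4°, so 6.1° (about 9.2 mm of push) remains. I'll go back in behind the post and push slowly.

Call:
jog_arm(moves=[0,0.04,0,0,0,0.08,0,0,0,0.12,0,0,0,0.137,0,0,0,0.137,0,0,0.035,0.137,0.001,0,0.07,0.137,0.001,0,0.083,0.137,0.001,0,0.083,0.13,0.001,0,0.083,0.123,0.001,0,0.083,0.118,0.001,0,0.083,0.115,0.001,0,0.083,0.112,0.001,0,0.083,0.11,0.002,0,0.083,0.108,0.002,0,0.083,0.107,0.002,0,0.083,0.1065,0.002,0,0.083,0.106,0.0025,0,0.083,0.106,0.0025,0,0.083,0.106,0.0025,0])

```text
time_s: 6.83
tool_pos: [0.4975, -0.1261, 0.0872]
tcp_rot: [-0.452, 1.523, 0.451]
force: [-0.6, 1.1, 1.0]
width: -0.0
```

Call:
jog_arm(moves=[0,0.01,0,0,0,0.02,0,0,-0.04,0.02,0,0,-0.075,0.015,0,0,-0.083,-0.02,0,0,-0.083,-0.06,0,0,-0.083,-0.1,0,0,-0.083,-0.106,0,0,-0.083,-0.106,0,0,-0.083,-0.106,0,0])

```text
time_s: 7.67
tool_pos: [0.5545, -0.214, 0.1695]
tcp_rot: [-0.45, 1.525, 0.452]
force: [-0.0, 0.1, -0.3]
width: -0.0
```

```bash
python3 snap.py w4; python3 geo2.py w4|egrep 'ring|red|origin'
```

```text
7.6667 [ 0.5545364  -0.21397904  0.16954826] [-0.00863074  0.10795554 -0.34612537] -4.7554026851896106e-05 0.023592179209268805
ring fit [ 0.5610799  -0.07082535  0.07598989] 71
red 232.4376981806115 0.1169593108139839 nose by radius:
red 232.02972556997673 0.11738475627648935 nose by radius:
origin 238 43
```

View pics/w4_z.png

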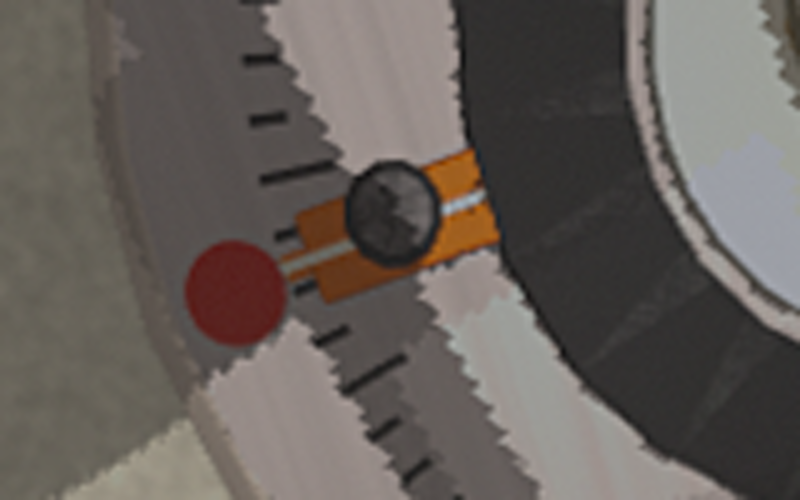

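The zoom shows the white line from (482,201) to (285,267) and red's centre at (237,293), so the pointer is slightly short.

```bash
python3 wl.py w4 238,43 "[((285,267),.069),((350,244),.071),((482,200),.071),((394,212),.11),((237,293),.063)]"
```

```text
(285, 267) 0.1077 232.0783758493664
(350, 244) 0.0971 232.21133348899014
(482, 200) 0.0761 232.72006154634556
(394, 212) 0.0897 232.23661961868572
(237, 293) 0.1166 232.5150403792444
(285, 267) 0.1082 231.63167530588356
(350, 244) 0.0975 231.71526548368126
(482, 200) 0.0766 232.08522743952958
(394, 212) 0.0902 231.69981492122676
(237, 293) 0.1171 232.10068539121858
```

The pointer is within about 0.4° (0.7 mm) of the red mark's middle, so I'll leave it. Now on to the button.

Call:
jog_arm(moves=[-0.04,0,0,0,-0.05,0.394,0.245,0,-0.05,0.394,0.245,0,-0.05,0.394,0.245,0,-0.05,0.394,0.245,0,-0.05,0.394,0.245,0,-0.05,0.394,0.245,0,-0.05,0.394,0.245,0,-0.05,0.394,0.245,0,-0.05,0.394,0.245,0,-0.05,0.394,0.245,0,-0.05,0.394,0.245,0,-0.05,0.394,0.245,0,-0.05,0.394,0.245,0,-0.05,0.394,0.245,0])

```text
time_s: 8.97
tool_pos: [0.5448, 0.2493, 0.2201]
tcp_rot: [-0.453, 1.524, 0.453]
force: [0.2, -0.8, 0.4]
width: 0.0
```

```bash
python3 snap.py w5; python3 - <<'E'
from h import *
import pickle
s,d=pickle.load(open("pics/w5.pkl","rb"));im=cv2.imread("pics/w5.png");K,T,_=cam("wrist",s)
h,S,v=cv2.split(cv2.cvtColor(im,cv2.COLOR_BGR2HSV)); m=((h>45)&(h<85)&(S>100)&(v>40)).astype(np.uint8)
k,l,st,c=cv2.connectedComponentsWithStats(m); i=1+st[1:,4].argmax(); uv=c[i]; print(uv,st[i])
mk=l==i; dep=np.median(d[mk]); z=0.03
y,x=np.nonzero(mk); D=d[mk]
P=T[:3,3]+(np.c_[(x-K[0,2])/K[0,0],-(y-K[1,2])/K[1,1],-np.ones(len(x))]*D[:,None])@T[:3,:3].T
print("depth pts z pct",np.percentile(P[D>0,2],[5,50,95]),P[D>0].mean(0))
z=np.median(P[D>0,2]); b=ray(K,T,uv,z)[0]; print("button",b)
# two-view check of height with side camera
Ks,Ts,_=cam("side")
for zz in(.02,.03,.04,.05): print(zz,ray(K,T,uv,zz)[0,:2].round(4),ray(Ks,Ts,(285.6,296.9),zz)[0,:2].round(4))
Rm=R.from_rotvec(s["tcp_rot"]).as_matrix(); print("shift to top",Rm.T@(b-s["tool_pos"]))
E
```

```text
8.9667 [0.54478266 0.24934578 0.22006854] [ 0.15257123 -0.77611902  0.39174397] 7.858696343464153e-06 0.040219623242209034
[315.94380587 119.70881226] [301 104  31  32 783]
depth pts z pct [0.02143236 0.02277445 0.02407039] [0.51055113 0.2965946  0.02278347]
button [0.51049507 0.29665091 0.02277445]
0.02 [0.5106 0.2965] [0.5089 0.2992]
0.03 [0.5103 0.297 ] [0.5048 0.3047]
0.04 [0.5101 0.2975] [0.5007 0.3103]
0.05 [0.5099 0.298 ] [0.4966 0.3158]
shift to top [ 0.19727612  0.05842365 -0.0026797 ]
```

View pics/w5.png

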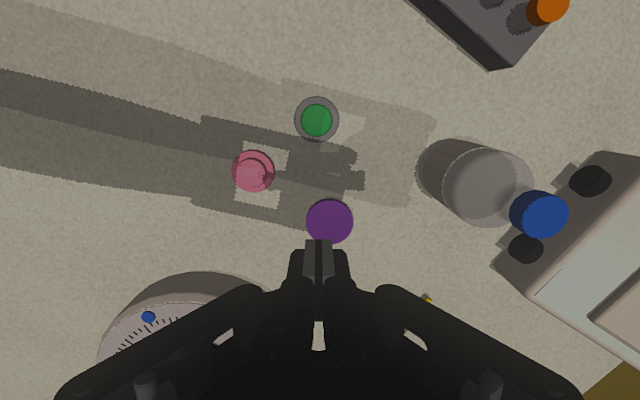

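Green button at (316,120) with its top at z≈0.023; the pink look-alike is at (253,171), the purple disc at (330,220), and the bottle is well to the right. I'll go above the button and then press in small steps.

Call:
jog_arm(moves=[0.0,0.058,-0.003,0,0.0,0.058,-0.003,0,0.04,0.058,-0.003,0,0.08,0.058,-0.003,0,0.12,0.058,-0.003,0,0.15,0.058,-0.003,0,0.175,0.058,-0.003,0,0.185,0.058,-0.003,0,0.19,0.058,-0.003,0,0.19,0.058,-0.003,0,0.19,0.058,-0.003,0])

```text
time_s: 9.93
tool_pos: [0.5135, 0.2959, 0.0321]
tcp_rot: [-0.45, 1.521, 0.451]
force: [-0.2, 0.2, 0.5]
width: 0.0002
```

Call:
jog_arm(moves=[0.002,0,0,0,0.004,0,0,0,0.006,0,0,0,0.008,0,0,0,0.009,0,0,0,0.01,0,0,0,0.01,0,0,0,0.01,0,0,0])

```text
time_s: 10.6
tool_pos: [0.5122, 0.2961, 0.0205]
tcp_rot: [-0.451, 1.523, 0.451]
force: [-0.1, -0.3, 1.6]
width: 0.0001
```

Call:
jog_arm(moves=[0.001,0,0,0,0.002,0,0,0,0.003,0,0,0,0.003,0,0,0,0.003,0,0,0])

```text
time_s: 11.02
tool_pos: [0.5122, 0.2961, 0.0175]
tcp_rot: [-0.451, 1.523, 0.451]
force: [-1.5, 0.6, 3.2]
width: -0.0
```

Call:
jog_arm(moves=[0.001,0,0,0,0.0015,0,0,0,0.002,0,0,0,0.002,0,0,0,0.002,0,0,0])

```text
time_s: 11.43
tool_pos: [0.5123, 0.2961, 0.016]
tcp_rot: [-0.451, 1.523, 0.451]
force: [-2.7, -0.3, 7.2]
width: 0.0001
```

Call:
jog_arm(moves=[0.0005,0,0,0,0.001,0,0,0,0.001,0,0,0,0.001,0,0,0])

```text
time_s: 11.77
tool_pos: [0.5123, 0.2962, 0.0159]
tcp_rot: [-0.451, 1.523, 0.451]
force: [-5.0, -1.9, 12.7]
width: 0.0
```

The tool has stopped descending while the force climbs to 12.7 N, so the button is fully down. I'll release and look again.

Call:
jog_arm(moves=[-0.003,0,0,0,-0.008,0,0,0,-0.015,0,0,0,-0.04,0,0,0,-0.08,0,0,0,-0.12,0,0,0,-0.16,0,0,0,-0.2,0,0,0,-0.2,-0.058,0,0,-0.2,-0.058,0,0,-0.2,-0.058,0,0,-0.2,-0.058,0,0])

```text
time_s: 12.77
tool_pos: [0.5435, 0.2466, 0.2138]
tcp_rot: [-0.45, 1.525, 0.45]
force: [0.3, -0.1, -0.4]
width: -0.0001
```

```bash
python3 snap.py w6; python3 - <<'E'
from h import *
import pickle
s,d=pickle.load(open("pics/w6.pkl","rb"));im=cv2.imread("pics/w6.png");K,T,_=cam("wrist",s)
h,S,v=cv2.split(cv2.cvtColor(im,cv2.COLOR_BGR2HSV)); m=((h>45)&(h<85)&(S>100)&(v>40)).astype(np.uint8)
k,l,st,c=cv2.connectedComponentsWithStats(m); i=1+st[1:,4].argmax(); y,x=np.nonzero(l==i); D=d[l==i]
P=T[:3,3]+(np.c_[(x-K[0,2])/K[0,0],-(y-K[1,2])/K[1,1],-np.ones(len(x))]*D[:,None])@T[:3,:3].T
print("button top now",P[D>0].mean(0),st[i])
a=cv2.imread("pics/scene0.png"); b,_=get_image("scene"); b2,_=get_image("side"); c=cv2.imread("pics/side0.png")
cv2.imwrite("pics/end.png",np.hstack([cv2.resize(b[130:270,230:480],(500,280)),cv2.resize(b2[150:240,285:400],(300,280),interpolation=cv2.INTER_CUBIC)]))
E
```

```text
12.7667 [0.54346995 0.24657263 0.21380585] [ 0.31054834 -0.09563261 -0.43562635] -5.4276237988448596e-05 0.026104280981560417
button top now [0.51020873 0.29688349 0.02273717] [302 102  32  33 820]
```

View pics/end.png

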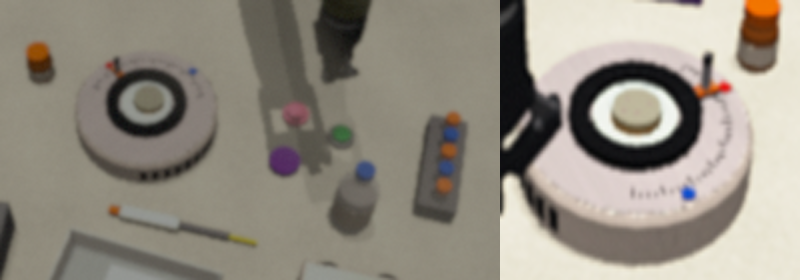

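The lever points at red in both views, the dish and the other items are in place, and the button top is back at its starting height (0.0227). I'm handing in.

```bash
python3 -c "
from h import *
print(workorder.close_job())"
```

```text
the job is handed in; nothing more can be done
None
```

The lever now points at the middle of the red mark, and the green lamp button has been pressed fully down and has come back up. I handed the job in at about 13 s of the 67 s allowed.

- **Lever:** I pushed the post about 37° with the shut fingertips, in two slow pushes, then let go. In the last wrist picture the pointer read 232.1° and the red mark 232.5°. That leaves about 0.4° (0.7 mm) short of centre, which I left uncorrected.
- **Button:** I stepped it down until the tool stopped moving while the force rose to 12.7 N, well above the 4 N needed. After release, its top measured 22.7 mm high, against 22.8 mm before.
- **Surroundings:** In the last pictures the dish, the look-alikes and the items in view were in place. I judged that by eye. The beaker and tip box were outside the final crops, but the arm did not go near them.

The side and scene cameras agreed with the wrist camera to within a few millimetres to a centimetre. I used the wrist measurements for the final moves.

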